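# Slide the spare controller module into the empty bay of the console

### The job

One receptacle of the small heater control console stands empty. Of the three spare controller modules standing on the rubber mat, take the middle-sized one, the one that matches the two already fitted, and slide it down into the empty receptacle until it is fully home with its black front frame resting on the rim. Lower it in gently rather than dropping it, leave the other two spares standing where they are, and let go.

Things in the scene. Friction and masses are not known exactly. Their poses are not given: they have to be found in the camera images.
- module_mid: Mid-sized loose module, about 0.3 kg. Origin: centre of its foot's underside; z up, x along the face's long side. Grey body 60 (x) x 44 (y) x 72 mm high, lowest 12 mm stepped in to 52 x 36; black frame 88 x 72 mm at height 72-80; on it, centred, a bow handle: bar 40 mm long (x), 14 thick (y), at height 94-116 mm, on two legs. Pinch the bar from above across y. Half a turn makes no difference.
- bay (a point): Centre of the empty receptacle's mouth, level with its rim, 100 mm above the table; z up. White fixed case 84 (x) x 68 (y); mouth 76 x 60, sloping over 14 to a shaft 66 x 50, floor 80 mm below the rim. The module goes in x along x, either way round; home: frame on rim, foot 72 mm below this point. One of 3 in a row along y, 90 mm apart; the others hold modules, handle tops 144 mm above the table.
- module_narrow: Bystander: the smallest loose module, standing upright on the mat; same build and height (116 mm), but its face is only 46 (x) x 72 (y) mm and its body 36 x 44 mm. Origin at the centre of the underside of its foot. To be left alone.
- module_wide: Bystander: the largest loose module, standing upright on the mat; same build and height (116 mm), but its face is 124 (x) x 72 (y) mm and its body 96 x 44 mm. Origin at the centre of the underside of its foot. To be left alone.
Mind the look-alikes: they are no part of the job. What is shaped like the module_mid but yellow is not meant.

How it is judged:
By the outcome, as a careful person would: the job done as asked, in the order asked, and still so for the second after the job is handed in, with the robot touching nothing.
It also fails if it takes over 42 s, if anything falls off the work surface, if the arm or the gripper's body presses on something with over 40 N, if the wrist force passes 120 N, or if a joint passes its speed limit or range.

### The arm

A 7-joint arm with a two-finger parallel gripper is mounted at the origin on the work surface. World frame = base frame: x ahead of the robot, y to its left, z up, the work surface at z = 0. Lengths are in mm, angles in degrees, forces in N, time in s.
With the tool pointing down it reaches from about 350 to 900 mm from the base axis. Payload 19.9 kg.
Tool frame: the origin (TCP) lies midway between the tips of the shut fingers; the grasp point (between the pads) lies 19 mm behind it (bot.pinch_z is the distance from the TCP to the grasp point, in mm); z points along the fingers, x is the direction in which the jaws open and shut, and the axes are right-handed (so a half turn about z gives the same grasp; the last joint's range is limited). The gripper opens to 94 mm and grips with 3 to 60 N. Pads are 16 mm wide; open, the fingers measure 119 mm over their backs; the gripper's body (75 mm by 177 mm) begins 78 mm behind the grasp point.
Start: joints at [-74.456, 23.915, -0.59, 92.452, 0.269, 63.638, -3.037], TCP at [192.317, 594.651, 181.925] pointing down, gripper open.
Joint ranges: [-161.28, 161.28], [-22.2, 115.67], [-73.04, 71.86], [3.21, 147.25], [-68.34, 248.33], [10.77, 114.83], [-161.83, 161.83]. Speed limits (degrees/s): [108.29, 108.29, 136.94, 136.94, 172.46, 172.46, 172.46].

### API

Orientations are given as a 3x3 rotation matrix whose columns are the frame's x, y, z axes.
In Python, from rig import bot, effector, planner, status, vision, order gives the robot as it stands. The module is installed in compiled form; this text tells all that it offers. Calls block until the motion is done:
- bot.move_ptp(position, orientation): joint-space move of the TCP to a pose.
- bot.move_l(position, frame=None, feed=150): straight line of the TCP; frame=None keeps the orientation; feed is the mean speed in mm/s.
- bot.movej(angles): joint-space move.
- effector.command_gripper(opening): finger opening in mm; the grip force is fixed at half the most; returns when the fingers have stopped.
- bot.hold(seconds).
- planner.ik(position, orientation): joint angles nearest the present ones, or None.
- status.state(): the state.
- vision.read_camera(name): name is "scene" or "top"; returns a dict with "pixels" (384x512x3 uint8, red, green, blue), "fx", "fy", "cx", "cy" (pixels), "dist" ([k1, k2, p1, p2, k3] as OpenCV has them; the pictures are not rectified), "origin" and "attitude" of the camera in the world. Camera axes: x right, y down, z forward; pixel columns grow to the right and rows downward; lengths in mm; the calibration is good to about 2 mm. A picture is of the moment at which its call begins. There is no depth.
A pose or a line that the arm cannot do raises bot.Unreachable and nothing moves.
- order.job_done(): hands the job in, once; it reports no verdict.
Trained networks look in the newest picture that a camera, given by its name, has taken for a name from the list of things; names that differ only in an ending like _2 or _b are one class to them, and where a whole thing is asked for, a point or a joint stands for the part that bears it (a point fixed in the world has none). Each returns a list of dicts, best first, with "score" (0 to 1); they miss things now and then, are a little off and sometimes report something else, mostly with a low value. They report only what shows in the picture. A call takes as long as a camera call. They do not tell look-alikes from the thing itself.
- vision.find_in(query, camera): "centre" ([x, y, z] in mm, in world coordinates, good to about 4 mm: the middle of the surface that is visible of it).
- vision.outline_of(query, camera): "region" (384x512 bool, what is visible of it).
- vision.mark_of(query, camera): "centre" ([x, y, z] in mm, in world coordinates, good to about 4 mm: a listed point, or the origin of a listed thing).
The state is a dict: "time_s": time; "joint_pos": joint angles; "qd": joint speeds; "joint_torque": joint torques, N m; "tool_pos": TCP position; "tcp_rot": TCP orientation; "force": force on the tool from outside, world axes, zero at the start; "torque": the same for the moment, N m; "finger_gap": finger opening in mm.
Only numpy, scipy, OpenCV 4.12 (cv2) and the standard library are available. Lean on these libraries where they do the work, as an engineer would, in place of code of your own. Each camera call takes 0.05 s, during which the arm holds its last target.

## Working session

There is one attempt and no reset: what is moved stays moved. The work goes in short steps, each a Python script; the robot and the scene stay as the last script left them, time stands still between calls to the robot, and variables do not carry over. Pictures are saved under pics/ and viewed, and the job is handed in when it is done.

```bash
mkdir -p pics
python3 - <<'E'
from rig import bot, effector, planner, status, vision, order
import cv2, numpy as np
for c in ["scene","top"]:
    d=vision.read_camera(c)
    cv2.imwrite(f"pics/{c}0.png",d["pixels"][:,:,::-1])
    print(c,d["fx"],d["fy"],d["cx"],d["cy"],d["dist"],d["origin"],np.array(d["attitude"]).round(4).tolist())
    for q in ["module_mid","module_narrow","module_wide","bay"]:
        print(q,[(np.round(r["centre"],1).tolist(),round(r["score"],2)) for r in vision.mark_of(q,c)])
s=status.state();print(s["time_s"],s["tcp_rot"],s["finger_gap"],s["force"])
E
```

```text
scene 363.01828455006535 363.01828455006535 253.64578811581055 191.9561627430912 [-0.0170364  0.         0.         0.         0.       ] [1055.03452673 -179.20589604 1036.01553757] [[0.1433, 0.8618, -0.4866], [0.9897, -0.1237, 0.0725], [0.0023, -0.492, -0.8706]]
module_mid [([487.7, -505.2, -0.1], 0.93), ([607.8, -214.9, 2.7], 0.91), ([606.0, -72.9, -0.1], 0.79)]
module_narrow [([435.7, -121.3, 2.4], 0.59)]
module_wide [([451.3, -311.1, -0.9], 0.77)]
bay [([572.4, 198.9, 98.9], 0.63)]
top 455.9159885203782 455.9159885203782 252.8987698547609 193.96014332152595 [-0.10347137  0.          0.          0.          0.        ] [ 426.652303    -88.62496215 1236.03127118] [[0.0118, -0.995, 0.099], [-0.9998, -0.0132, -0.0136], [0.0148, -0.0988, -0.995]]
module_mid [([603.0, -70.4, -0.4], 0.87), ([483.3, -512.4, -0.3], 0.66), ([607.9, -213.0, -2.3], 0.6)]
module_narrow [([436.6, -122.8, 2.0], 0.6)]
module_wide [([453.1, -307.0, 0.2], 0.89)]
bay [([570.4, 201.2, 103.4], 0.88), ([608.0, -212.5, -1.4], 0.68)]
0.5 [[ 3.07677319e-01  9.51490760e-01  7.44576998e-06]
 [ 9.51490757e-01 -3.07677317e-01 -9.31335205e-05]
 [-8.63247897e-05  3.57396532e-05 -9.99999996e-01]] 93.98287604539487 [-0.30953116 -0.03245379  0.08972069]
```

View pics/scene0.png

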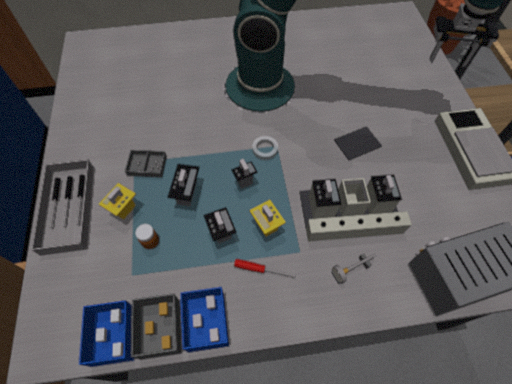

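View pics/top0.png

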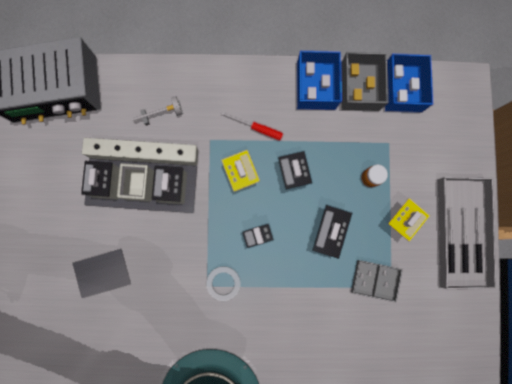

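The black mid-sized module is at top-image pixel (295,170), about (608,-213). The ones at (240,170) and (410,220) are the yellow look-alikes. The empty bay is at (132,181). Next I'll zoom in for exact poses.

Run:
```python
import cv2, numpy as np
t=cv2.imread("pics/top0.png"); s=cv2.imread("pics/scene0.png")
f=lambda im,x,y,w,h,k:cv2.resize(im[y:y+h,x:x+w],(w*k,h*k),interpolation=cv2.INTER_CUBIC)
a=f(t,270,145,50,50,8); b=f(t,75,130,130,85,6)
c=f(s,195,200,50,50,8); d=f(s,300,165,120,75,6)
cv2.imwrite("pics/z1.png",np.hstack([a,c])); cv2.imwrite("pics/z2.png",b); cv2.imwrite("pics/z3.png",d)
```

```text
(no output)
```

View pics/z1.png

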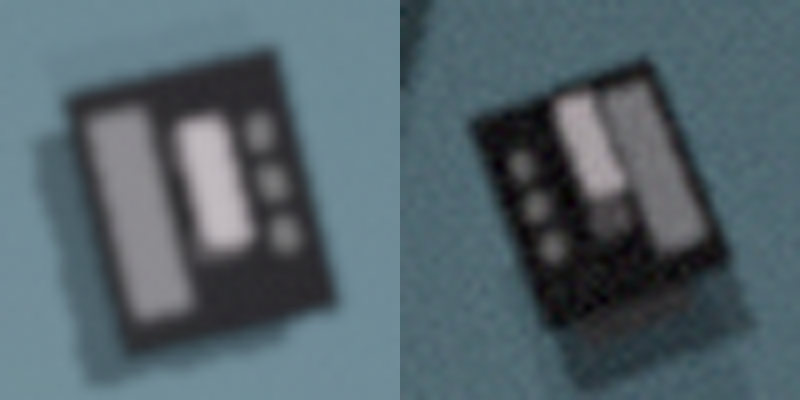

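View pics/z2.png

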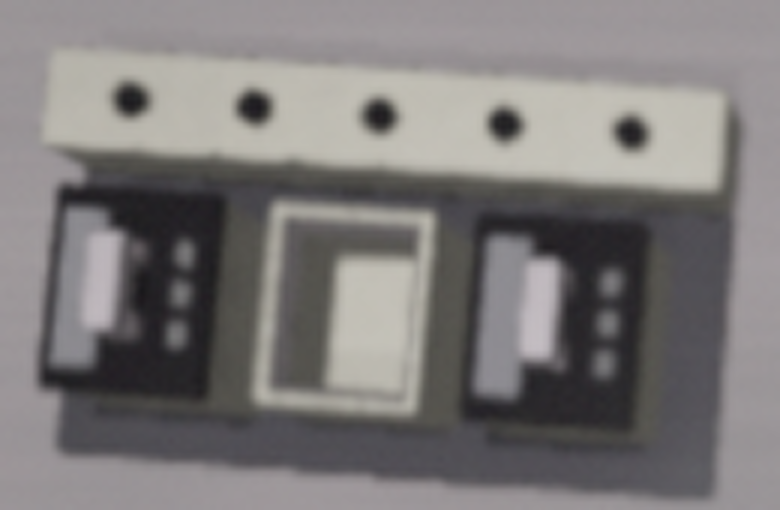

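View pics/z3.png

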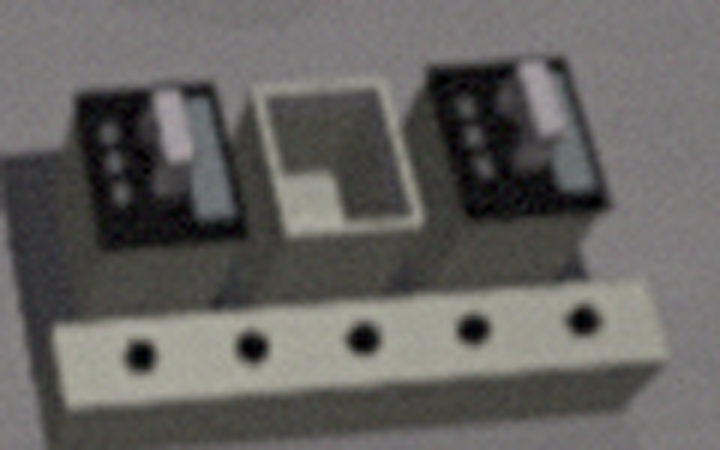

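```bash
cat > fit.py <<'E'
import numpy as np, cv2
from scipy.optimize import least_squares
def proj(d,P):
    R=np.array(d["attitude"]).T; t=-R@np.array(d["origin"])
    K=np.array([[d["fx"],0,d["cx"]],[0,d["fy"],d["cy"]],[0,0,1.]])
    return cv2.projectPoints(np.asarray(P,float),cv2.Rodrigues(R)[0],t,K,np.array(d["dist"],float))[0][:,0]
def rect(p,sx,sy,z,off=0):
    x,y,a=p; c,s=np.cos(a),np.sin(a)
    L=np.array([[-1,-1],[-1,1],[1,1],[1,-1]])*[sx/2,sy/2]+[0,off]
    return np.c_[L@np.array([[c,s],[-s,c]])+[x,y],np.full(4,z)]
def order_match(q,u):  # match by nearest
    return np.array([u[np.argmin(((u-a)**2).sum(1))] for a in q])
def fit(obs,p0):
    """obs: list of (cam, corners, sx,sy,z,off)"""
    def f(p):
        r=[]
        for d,u,sx,sy,z,off in obs:
            q=proj(d,rect(p,sx,sy,z,off)); r.append((q-order_match(q,u)).ravel())
        return np.concatenate(r)
    s=least_squares(f,p0,method='lm',diff_step=1e-5)
    return s.x,np.sqrt((s.fun**2).mean())
E
python3 - <<'E'
from rig import vision
from fit import *
T=vision.read_camera("top"); S=vision.read_camera("scene")
U=lambda c,k,o:(np.array(c)+.5)/k-.5+np.array(o)
mt=U([(68,98),(275,47),(338,305),(125,352)],8,(270,145))
ms=U([(70,120),(250,58),(330,262),(148,328)],8,(195,200))
bt=U([(275,198),(436,210),(415,415),(252,402)],6,(75,130))
bs=U([(252,88),(385,78),(424,220),(288,237)],6,(300,165))
lt=U([(62,185),(225,195),(208,400),(40,385)],6,(75,130)); rt=U([(480,213),(650,224),(632,432),(463,416)],6,(75,130))
ls=U([(430,66),(567,56),(608,207),(468,215)],6,(300,165)); rs=U([(76,95),(214,84),(246,238),(102,249)],6,(300,165))
def show(n,r): print(n,r[0][:2].round(1),np.degrees(r[0][2]).round(2),r[1].round(2))
m0=(608,-213,np.radians(13)); b0=(571,200,np.radians(-5))
for n,o in [("T",[(T,mt,88,72,80,0)]),("S",[(S,ms,88,72,80,0)])]: show("mid"+n,fit(o,m0))
show("mid",fit([(T,mt,88,72,80,0),(S,ms,88,72,80,0)],m0))
oT=[(T,bt,84,68,100,0),(T,lt,88,72,108,90),(T,rt,88,72,108,-90)]
oS=[(S,bs,84,68,100,0),(S,ls,88,72,108,90),(S,rs,88,72,108,-90)]
show("bayT1",fit(oT[:1],b0));show("bayS1",fit(oS[:1],b0));show("bayT",fit(oT,b0));show("bayS",fit(oS,b0));show("bay",fit(oT+oS,b0))
E
```

```text
midT [ 606.1 -211.2] 13.55 0.54
midS [ 609.4 -212. ] 13.39 0.4
mid [ 607.4 -211.6] 13.47 0.63
bayT1 [569.6 201.1] -3.84 0.44
bayS1 [569.4 200.3] -2.8 0.26
bayT [569. 200.] -3.39 0.47
bayS [570.6 199.4] -3.17 0.48
bay [569.5 199.8] -3.31 0.52
```

```bash
cat > h.py <<'E'
from rig import bot, effector, planner, status, vision, order
import numpy as np, cv2
def R(yaw):
    a=np.radians(yaw+90); x=np.array([np.cos(a),np.sin(a),0]); z=np.array([0,0,-1.])
    return np.c_[x,np.cross(z,x),z]
def st(n=""):
    s=status.state(); print(n,round(s["time_s"],2),np.round(s["tool_pos"],1),np.round(s["force"],1),np.round(s["torque"],2),round(s["finger_gap"],1)); return s
def pic(c,f):
    d=vision.read_camera(c); cv2.imwrite(f"pics/{f}.png",d["pixels"][:,:,::-1]); return d
E
python3 - <<'E'
from h import *
s=st(); p=np.array(s["tool_pos"])
bot.move_l([p[0],p[1],280],feed=250)
r=R(13.47); print(bot.pinch_z, planner.ik([607.4,-211.6,260],r))
effector.command_gripper(60)
bot.move_ptp([607.4,-211.6,200],r); st("above")
bot.move_l([607.4,-211.6,140],feed=150)
pic("top","g_t"); pic("scene","g_s"); st()
E
```

```text
0.6 [192.3 594.7 181.9] [-0.5  0.4  1.5] [-0.01  0.01  0.04] 94.0
18.8 [-18.59237052  30.16192828  52.14695797  85.43739402 -24.1118941
  76.19816608 139.02112447]
above 5.03 [ 607.7 -210.9  199.9] [ 0.6 -0.6 -0.3] [-0.   -0.01 -0.02] 60.1
 5.67 [ 608.  -211.9  141.2] [ 0.3  1.2 -0.3] [0.02 0.04 0.03] 60.0
```

Run:
```python
import cv2,numpy as np
a=cv2.imread("pics/g_t.png")[110:230,240:360];b=cv2.imread("pics/g_s.png")[165:285,160:280]
cv2.imwrite("pics/g.png",cv2.resize(np.hstack([a,b]),None,fx=3.3,fy=3.3,interpolation=cv2.INTER_CUBIC))
from h import *
print(status.state()["joint_pos"])
for y in (-3.3,176.7):
  print(planner.ik([569.5,199.8,290],R(y)),planner.ik([569.5,199.8,120],R(y)))
```

```text
[-15.56430621  35.3339989   46.69167101  93.09330118 -27.98362519
  63.8036348  141.93845082]
[-62.9713845   25.11457922  56.81886615  89.03100384 -21.33930379
  77.47066653  82.73670274] [-58.82054006  34.33769407  50.97196268 100.24910628 -30.31734001
  60.23476415  89.59743782]
[-65.78266454  27.32563558  62.15901065  89.10255802 -24.47646937
  78.43715363 -94.60019361] [-64.77940981  40.12840114  62.01642431 100.40933556 -39.21878341
  64.17758388 -83.3060114 ]
```

View pics/g.png

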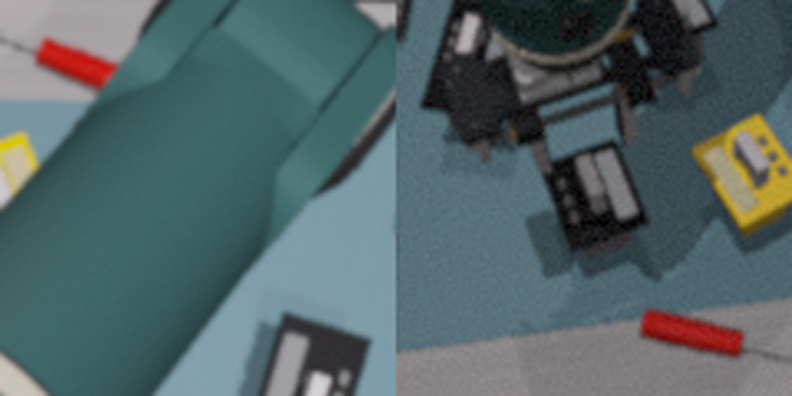

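Run:
```python
from h import *; from fit import proj
d=vision.read_camera("scene"); p=np.array([607.7,-211.6,140.5]); x=R(13.47)[:,0]
q=proj(d,[p,p+30*x,p-30*x]); print(q, (q-[160,165])*3.3+[396,0])
```

```text
[[217.81881427 213.50781177]
 [228.12446267 209.89710805]
 [207.40183311 217.15723953]] [[586.80208708 160.07577883]
 [620.81072683 148.16045657]
 [552.42604926 172.11889046]]
```

The scene picture shows the open fingers straddling the mid module's handle. The tips are where the projected TCP says they should be. Descending, gripping and doing a small test lift.

```bash
python3 - <<'E'
from h import *
bot.move_l([607.4,-211.6,89],feed=80); st("down")
effector.command_gripper(0); bot.hold(0.2); st("grip")
bot.move_l([607.4,-211.6,130],feed=80); bot.hold(.2); st("lift")
pic("scene","l_s")
bot.move_l([607.4,-211.6,290],feed=200); st("up")
E
python3 -c "
import cv2
b=cv2.imread('pics/l_s.png')[165:285,140:280];cv2.imwrite('pics/l.png',cv2.resize(b,None,fx=5,fy=5,interpolation=cv2.INTER_CUBIC))"
```

```text
down 6.51 [ 607.6 -211.8   89.3] [0.9 0.1 0.3] [ 0.08 -0.01 -0.05] 60.3
grip 7.5 [ 607.4 -211.6   89. ] [-0.2 -0.3 -0. ] [-0.05  0.12  0.05] 13.5
lift 8.37 [ 607.2 -211.5  129.6] [-0.7  0.4 -3.1] [ 0.07  0.02 -0.02] 13.3
up 9.37 [ 607.  -211.3  288.8] [-0.1 -0.4 -3.8] [0.   0.06 0.01] 12.9
```

View pics/l.png

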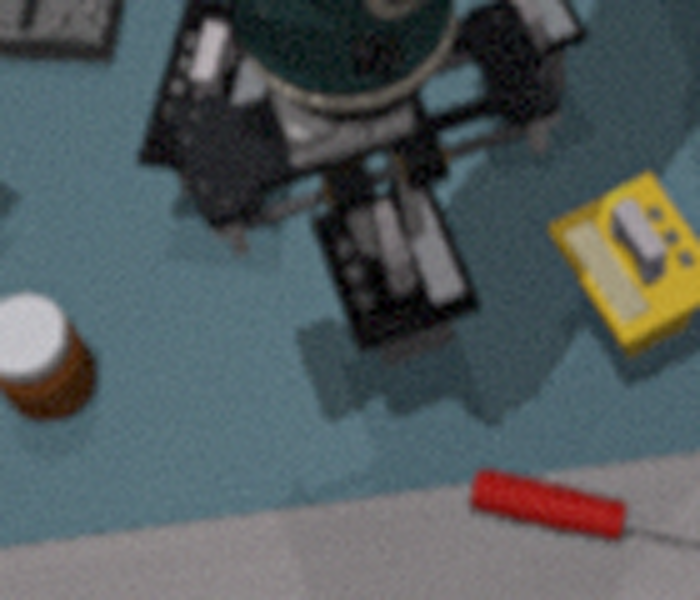

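The module is held level with its frame around pixel (395,270) in the crop, and the force shows about 3 N of weight. Moving it over the bay.

Run:
```python
from h import *
r=R(-3.3)
bot.move_ptp([569.5,199.8,290],r); bot.hold(.2); st("over")
bot.move_l([569.5,199.8,215],feed=120); bot.hold(.3); s=st("hi")
pic("scene","b_s"); pic("top","b_t")
a=cv2.imread('pics/b_s.png')[110:240,290:430];b=cv2.imread('pics/b_t.png')[110:240,60:200]
cv2.imwrite('pics/b1.png',cv2.resize(a,None,fx=4.5,fy=4.5,interpolation=cv2.INTER_CUBIC))
cv2.imwrite('pics/b2.png',cv2.resize(b,None,fx=3,fy=3,interpolation=cv2.INTER_CUBIC))
```

```text
over 11.09 [569.8 198.9 290.1] [-0.7 -0.5 -4.2] [ 0.03 -0.   -0.07] 13.2
hi 12.17 [569.7 199.8 215.4] [-0.5 -0.3 -2.2] [ 0.05 -0.04 -0.01] 13.2
```

View pics/b1.png

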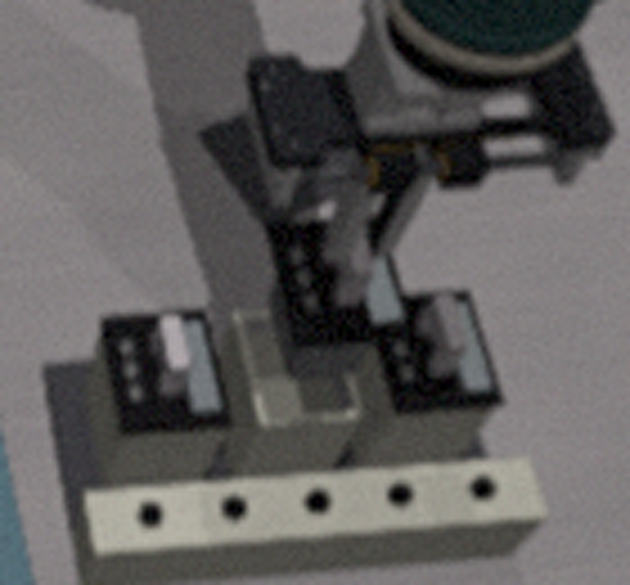

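View pics/b2.png

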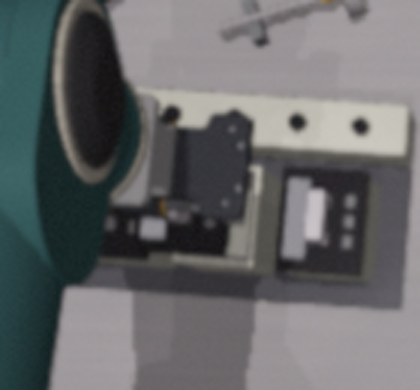

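Run:
```python
from h import *; from fit import proj,rect
d=vision.read_camera("scene"); im=cv2.resize(cv2.imread('pics/b_s.png')[110:240,290:430],None,fx=5,fy=5,interpolation=cv2.INTER_CUBIC)
# prediction with actual pose
for z,sx,sy,c in [(206.2,88,72,(0,255,0)),(198.2,88,72,(0,255,255)),(138,60,44,(255,0,255))]:
    u=((proj(d,rect((569.5,199.8,np.radians(-3.3)),sx,sy,z))-[290,110]+.5)*5-.5)
    cv2.polylines(im,[u.round().astype(int)],True,c,1)
u=((proj(d,rect((569.5,199.8,np.radians(-3.3)),84,68,100))-[290,110]+.5)*5-.5)
cv2.polylines(im,[u.round().astype(int)],True,(255,0,0),1)
im=cv2.resize(im[200:500,200:500],None,fx=2,fy=2); cv2.imwrite("pics/b3.png",im)
```

```text
(no output)
```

View pics/b3.png

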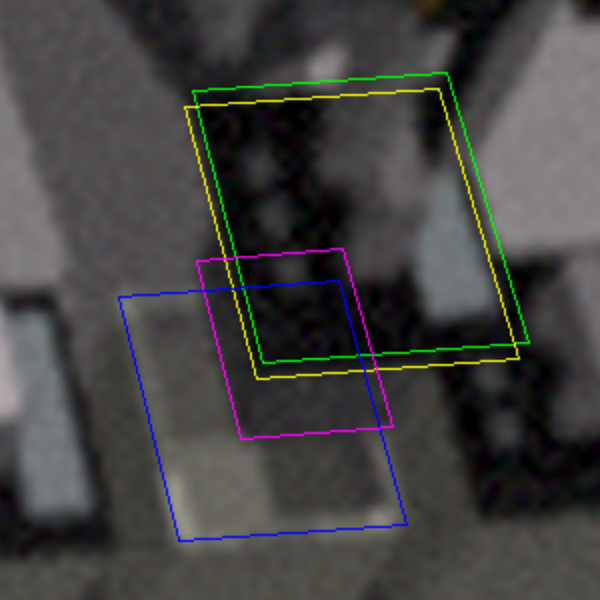

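The module's outline agrees with the prediction within about a pixel, and so does the bay rim. Lowering in monitored steps.

```bash
cat > ins.py <<'E'
from h import *
import sys
def go(zs,feed,x=569.5,y=199.8,lim=12):
    for z in zs:
        bot.move_l([x,y,z],feed=feed); s=st(str(z))
        if np.linalg.norm(np.array(s["force"])-[0,0,-3])>lim: print("STOP"); return False
    return True
E
python3 - <<'E'
from ins import *
go([190,180,172,166,160,154,148,142,136,130,125],50)
E
```

```text
190 12.97 [569.6 199.7 190. ] [-0.  -0.  -2.3] [ 0.04 -0.03  0.02] 13.4
180 13.32 [569.3 199.8 179.7] [ 0.6 -0.3 -2.9] [-0.04 -0.02 -0.04] 13.3
172 13.62 [569.3 199.7 171.7] [ 0.6  0.4 -3.3] [-0.03  0.03 -0.  ] 13.1
166 13.89 [569.3 199.8 165.6] [ 0.2 -1.2 -3. ] [ 0.   -0.07  0.02] 13.5
160 14.16 [569.3 199.7 159.6] [-0.8  0.9 -3.2] [ 0.08 -0.07  0.02] 13.2
154 14.43 [569.3 199.7 153.7] [ 0.1  0.3 -2.4] [ 0.06 -0.02  0.03] 12.9
148 14.69 [569.3 199.7 147.7] [ 0.8 -0.7 -2.6] [ 0.05 -0.04  0.01] 13.7
142 14.96 [569.3 199.8 141.7] [ 0.4 -0.4 -2.6] [ 0.01 -0.05 -0.01] 12.9
136 15.22 [569.3 199.7 135.7] [ 0.5  0.4 -3.2] [ 0.01 -0.02  0.  ] 12.9
130 15.49 [569.3 199.7 129.6] [-0.8 -0.4 -2.9] [ 0.02  0.01 -0.02] 13.1
125 15.74 [569.4 199.8 124.7] [ 0.2  0.4 -3.4] [ 0.04 -0.07  0.01] 13.3
```

No contact so far. Taking the last few millimetres in small steps until the rim carries it.

Run:
```python
from ins import *
for z in [122,120,119,118,117,116.5,116,115.5,115,114.5,114]:
    bot.move_l([569.5,199.8,z],feed=20); bot.hold(.1); s=st(str(z))
    if s["force"][2]>3: print("contact"); break
```

```text
122 16.14 [569.5 199.8 122.1] [ 1.4  0.6 -2.7] [0.05 0.02 0.01] 13.4
120 16.49 [569.5 199.8 120. ] [ 0.   0.4 -2.8] [0.   0.01 0.01] 13.1
119 16.84 [569.5 199.8 119. ] [ 0.2  0.3 -3. ] [-0.01 -0.01 -0.05] 13.1
118 17.19 [569.5 199.8 118. ] [-0.2  0.2 -3.6] [ 0.02 -0.05  0.01] 13.4
117 17.54 [569.6 199.8 117. ] [ 1.1 -0.6 -2.5] [ 0.01 -0.1  -0.05] 13.2
116.5 17.89 [569.6 199.7 116.9] [-2.7 -0.4  5.6] [-0.25  0.63  0.02] 13.3
contact
```

Run:
```python
from ins import *
effector.command_gripper(45); bot.hold(.2); st("open")
bot.move_l([569.5,199.8,160],feed=60); bot.move_l([569.5,199.8,290],feed=200)
p=planner.ik([450,0,330],R(-3.3)); print(p)
bot.move_ptp([450,0,330],R(-3.3)); bot.hold(.3); st("clear")
pic("scene","f_s"); pic("top","f_t")
a=cv2.imread('pics/f_s.png')[110:280,110:430];b=cv2.imread('pics/f_t.png')[120:290,60:380]
cv2.imwrite('pics/f.png',cv2.resize(np.vstack([a,b]),None,fx=1.75,fy=1.75,interpolation=cv2.INTER_CUBIC))
a=cv2.imread('pics/f_s.png')[165:240,300:420]
cv2.imwrite('pics/f2.png',cv2.resize(a,None,fx=6,fy=6,interpolation=cv2.INTER_CUBIC))
```

```text
open 18.77 [569.5 199.8 116.5] [-0.5 -0.7  0.2] [ 0.03 -0.    0.02] 45.1
[-74.65335953  -7.85090617  65.60805417 105.27334343   7.30463595
  78.08052639  75.93457494]
clear 21.68 [4.502e+02 3.000e-01 3.300e+02] [ 0.8  0.1 -0.1] [ 0.    0.01 -0.02] 45.1
```

View pics/f.png

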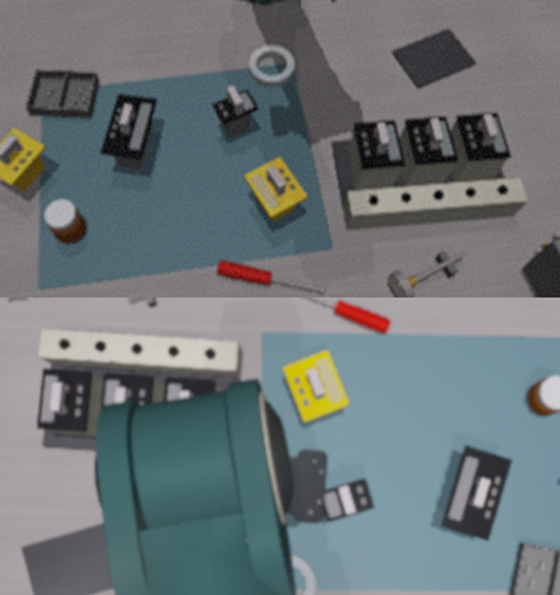

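View pics/f2.png

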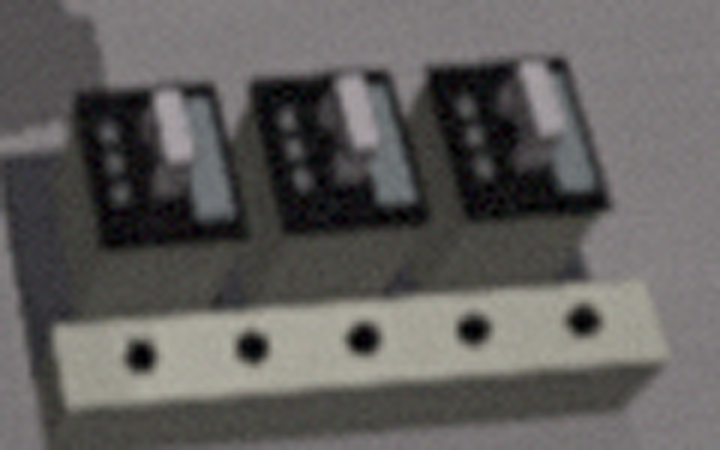

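The middle module, at about (340,150) in the crop, sits flush and in line with its two neighbours. The wide and narrow spares are still standing where they were.

```bash
python3 -c "
from rig import order; print(order.job_done())"
```

```text
the job is handed in; nothing more can be done
None
```

The middle-sized black module is now in the empty receptacle, fully home with its frame on the rim. I handed the job in at about 21.7 s of the 42 s allowed.

- **Insertion:** I gripped it by its handle and lowered it in small steps. The first contact, about 9 N against the module's weight, came between tool heights of 117 and 116.5 mm. The expected height for the frame meeting the rim was 117 mm.
- **After release:** I opened the gripper and moved the arm clear. The force reading was back to about zero.
- **Final pictures:** The scene picture shows the module level and in line with its two neighbours. The wide and narrow spares and the yellow look-alikes look undisturbed. In the top picture the arm partly hid the console, so that check rests on the scene camera.

No check failed. The two cameras differed by up to about 3 mm on positions, which did not matter for the fit.

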